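# Sort soft and hard rubber machine mounts by feel

## Task

The four square rubber machine mounts on the plywood board look alike, but two are of the soft grade and two of the hard. Squeeze them lightly between the fingers to feel which is which, without crushing the rubber, and stack the two soft ones on the post with the round foot and the two hard ones on the post with the square foot, each pair lying flat and fully down. Leave everything else on the bench where it is.

Things in the scene. Friction and masses are not known exactly. Their poses are not given: they have to be found in the camera images.
- board: Plywood board 210 x 210 x 15 mm fixed on the bench; origin under its centre, x away from the robot, y left. Four mounts alike lie on it, one on each pin: black rubber blocks 60 x 60 mm, 18 mm high, steel sleeve with a 14 mm upright bore in the middle, about 0.1 kg. Two, at random places, are soft, two hard (see the pins); each gives on all four sides alike.
- pin_1 (a point): Foot of a steel pin (11 mm diameter, 9 mm high) on the board, level with the board's top. A mount lies flat over it, its bore within 2 mm of the pin's axis, sides within 0.1 rad of the board's; its own pose is not measured. Near left pin, x -55, y +55 mm on the board.
- pin_2 (a point): Foot of a steel pin (11 mm diameter, 9 mm high) on the board, level with the board's top. A mount lies flat over it, its bore within 2 mm of the pin's axis, sides within 0.1 rad of the board's; its own pose is not measured. Near right pin, x -55, y -55 mm on the board. A soft mount pressed across gives 1 mm a side per 3 N, 7 mm at most: a 20 N grip closes to about 47 mm.
- pin_3 (a point): Foot of a steel pin (11 mm diameter, 9 mm high) on the board, level with the board's top. A mount lies flat over it, its bore within 2 mm of the pin's axis, sides within 0.1 rad of the board's; its own pose is not measured. Far left pin, x +55, y +55 mm on the board. A hard mount gives 1 mm a side per 20 N: a 20 N grip closes to about 57 mm.
- pin_4 (a point): Foot of a steel pin (11 mm diameter, 9 mm high) on the board, level with the board's top. A mount lies flat over it, its bore within 2 mm of the pin's axis, sides within 0.1 rad of the board's; its own pose is not measured. Far right pin, x +55, y -55 mm on the board. More than 40 N a finger crushes a mount.
- round_post (a point): For the soft mounts: centre of the post's foot, on the top of the foot. Upright steel post of 10.5 mm diameter, 40 mm high above the foot, its top 6 mm tapered to 4 mm; grey round foot of 90 mm diameter, 12 mm thick, fixed to the bench. Holds two mounts, one on the other. It may stand left or right of the board.
- square_post (a point): For the hard mounts: centre of the post's foot, on the top of the foot. The same post, 10.5 mm diameter, 40 mm high above the foot, its top 6 mm tapered to 4 mm, on a grey square foot of 80 x 80 mm, 12 mm thick, fixed to the bench. Holds two mounts, one on the other. It stands on the other side of the board from the round one.
- nut: Loose steel hexagon nut, 24 mm across flats, 14 mm high, in the middle of the board between the mounts; not to be moved. Origin at the centre of its underside.
- bolt: Steel hexagon bolt standing on its head, 28 mm across, 61 mm high; not to be moved. Origin at the centre of its underside.
- bar: Bar of brown polishing compound half wrapped in paper, 100 x 36 x 35 mm, long side along its x; not to be moved. Origin at the centre of its underside.
- tin: Flat round aluminium tin, 71 mm diameter, 36 mm high; not to be moved. Origin at the centre of its underside.
- brush: Flat brush with a wooden handle, 200 mm long along its x, 42 mm wide, 20 mm high; not to be moved. Origin under its middle.
- dresser: Wheel dresser: turned wooden handle (to its -x) and a steel fork with toothed discs, 216 mm long along its x, 42 mm wide, 28 mm high; not to be moved. Origin under its middle.
Not all that is in view belongs to the job. What is shaped like the part that bears round_post but blue or red is not meant.

How it is judged:
At the end, for the whole second after the job is handed in: the two soft mounts lie stacked on the round-footed post and the two hard ones on the square-footed post, each within 4 mm of the post's axis, flat within 0.08 rad and fully down (lower mount on the foot, upper one on it, underside at most 33 mm above the bench), let go and at rest (horizontal distance between each of mount_a, mount_c and round_post below 0.004 m and height (world z) of each of mount_a, mount_b, mount_c, mount_d below 0.033 m and angle between each of mount_a, mount_b, mount_c, mount_d's own z axis and vertical below 0.08 rad and horizontal distance between each of mount_b, mount_d and square_post below 0.004 m); the robot touches nothing.
It fails at once if a mount is crushed: the two fingers together press with over 80 N, that is 40 N a finger in a squeeze (contact force between the fingers and anything else above 80 N).
It fails at once if one of the other things on the bench is shifted by over 20 mm (nut, bolt) or 30 mm (bar, tin, brush, dresser) (distance of any of nut, bolt from where it was at the start of the episode above 0.02 m or distance of any of bar, tin, brush, dresser from where it was at the start of the episode above 0.03 m).
It also fails if it takes over 64 s, if anything falls off the work surface, if the arm or the gripper's body presses on something with over 40 N, if the wrist force passes 120 N, or if a joint passes its speed limit or range.

## Robot

A 6-joint arm with a two-finger parallel gripper is mounted at the origin on the work surface. World frame = base frame: x ahead of the robot, y to its left, z up, the work surface at z = 0. Lengths are in m, angles in rad, forces in N, time in s.
With the tool pointing down it reaches from about 0.25 to 0.775 m from the base axis. Payload 8.9 kg.
Tool frame: the origin (TCP) lies on the centre line of the jaws, within the pads' length; the fingertips stand 14 mm ahead of it and the grasp point (between the pads) lies 5 mm behind it; z points along the fingers, y is the line along which they close (so a half turn about z gives the same grasp; the last joint's range is limited). The gripper opens to 85 mm and grips with 20 to 120 N. Pads are 22 mm wide; open, the fingers measure 114 mm over their backs; the gripper's body (76 mm by 85 mm) begins 54 mm behind the grasp point. The pads swing forward as they close: fully open they stand 13 mm farther back than shut.
Start: joints at [1.196, 0.291, -0.153, 1.127, 0, 1.431], TCP at [0.123, 0.51, 0.224] pointing down, gripper open.
Joint ranges: [-2.52, 2.52], [-0.91, 1.74], [-1.3, 1.37], [-1.96, 2.02], [-1.52, 1.47], [-3.14, 3.14]. Speed limits (rad/s): [2.22, 2.22, 2.79, 3.14, 3.14, 3.14].

## Interface

Orientations are given as a rotation vector (axis times angle).
In Python, from bench import r gives the robot as it stands.
- The arm moves only by the tool drive_tool, never from a script. Its argument "moves" is text: rows parted by semicolons, each of 5 numbers parted by spaces: the finger opening in cm, from 0 to 8.54, then the shift along the tool's x, y, z in cm, then the turn about the tool's z in degrees. A call has 1 to 10 rows; each row shifts and turns the commanded pose from where the row before left it, along the tool's axes as they then stand; what a row does not reach is not made up. A row lasts 1/8 s, in which the tool goes at most 62.5 mm and 10.7 degrees, less where a joint would pass 70% of its speed; a pose out of reach is approached as far as the arm can. A call with a gripper value outside its range is refused whole. The fingers move at their own pace and stop on an object; "squeeze" is the grip in N (left out, the last holds). Time passes only in rows, so rows that do not move let the fingers close. It gives the time, the measured TCP pose, the force, the opening and the grip force at its end, in the units of the state.
- r.get_obs(): the state, without advancing time (a new reading comes with each control period).
- r.read_camera(name): name is "side" or "top"; returns a dict with "img" (384x512x3 uint8, red, green, blue), "mtx" (3x3 intrinsics, pixels), "k1" (the pictures are not rectified: a ray, as slopes to the right and down, at radius r is drawn at 1 + k1 r^2 times it, then the intrinsics apply), "extrinsics" (4x4, takes a point from world to camera coordinates). Camera axes: x right, y up, looking along -z (the intrinsics and any distortion apply to the point x, -y, -z); pixel columns grow to the right and rows downward; lengths in m; the calibration is good to about 2 mm. A picture is of the moment at which its call begins. There is no depth.
- r.close_job(): hands the job in; it is judged then, once.
Trained networks look in a picture, given as the dict that the camera call returned (one of the last four; its "shot" number tells which), for a name from the list of things; names that differ only in an ending like _2 or _b are one class to them, and where a whole thing is asked for, a point or a joint stands for the part that bears it (a point fixed in the world has none). Each returns a list of dicts, best first, with "score" (0 to 1); they miss things now and then, are a little off and sometimes report something else, mostly with a low value. They report only what shows in the picture. A call takes as long as a camera call. They do not tell look-alikes from the thing itself.
- r.spot_in(label, picture): "xy" ([column, row] in pixels, amid what is visible of it).
- r.silhouettes(label, picture): "region" (384x512 bool, what is visible of it) and "xy" ([column, row] in pixels, amid what is visible of it).
The state is a dict: "time": time; "q": joint angles; "qd": joint speeds; "joint_efforts": joint torques, N m; "tool_pos": TCP position; "ee_rot": TCP orientation; "contact_force": force on the tool from outside, world axes, zero at the start; "torque": the same for the moment, N m; "grip_width": finger opening in m; "grip_force": force on a finger pad.
Only numpy, scipy, OpenCV 4.12 (cv2) and the standard library are available. Lean on these libraries where they do the work, as an engineer would, in place of code of your own. Each camera call takes 0.05 s, during which the arm holds its last target. There are 200 camera calls.

## Working session

There is one attempt and no reset: what is moved stays moved. The work goes in short steps, Python scripts to look and compute and a tool call to move; the robot and the scene stay as the last step left them, time stands still between calls to the robot, and variables do not carry over. Pictures are saved under pics/ and viewed, at most 10 in all, crops included, and the job is handed in when it is done.

Besides the shell and the picture viewer there is one more tool, called by a JSON object that holds its "method" and its "body", one argument or row to a line. drive_tool: Moves the arm, as the interface text tells. Its arguments: {"type":"object","properties":{"moves":{"type":"string"},"squeeze":{"type":"number"}},"required":["moves"]}

```bash
mkdir -p pics; ls
python3 - <<'E'
from bench import r
import cv2,numpy as np
ob=r.get_obs(); print(ob)
for n in("top","side"):
    p=r.read_camera(n); cv2.imwrite(f"pics/{n}0.png",cv2.resize(p["img"][:,:,::-1],(800,600)))
    print(n,p["mtx"],p["k1"],p["extrinsics"])
    for l in("board","pin_1","round_post","square_post","nut","bolt","bar","tin","brush","dresser"):
        try: print(l,[(np.round(d["xy"],1),round(d["score"],2)) for d in r.spot_in(l,p)][:6])
        except Exception as e: print(l,e)
E
```

```text
pics
{'time': 0.0, 'q': array([ 1.19568956e+00,  2.91298509e-01, -1.54118894e-01,  1.12669754e+00,
        8.75738074e-06,  1.43151815e+00]), 'qd': array([ 0.00055435, -0.00096007,  0.00067153, -0.00042127,  0.00097421,
       -0.00104699]), 'joint_efforts': array([-8.07575852e-04, -5.37145472e+01,  3.31365359e+01,  1.62497512e-02,
       -1.45172271e-04, -1.37291343e-05]), 'tool_pos': array([0.12248338, 0.51005507, 0.22312562]), 'ee_rot': array([-3.69540345e-01, -3.11943581e+00,  1.99943595e-03]), 'contact_force': array([ 0.39889255, -0.21672222,  0.09865849]), 'torque': array([-0.03893704,  0.02750393,  0.02293134]), 'grip_force': 0.0, 'grip_width': 0.08560981932522689}
top [[365.80969983   0.         257.57007637]
 [  0.         365.80969983 190.20037606]
 [  0.           0.           1.        ]] -0.08998447707143864 [[ 0.02921071 -0.99956953 -0.00273599 -0.04285857]
 [ 0.99507621  0.02881984  0.09483009 -0.5556053 ]
 [-0.09471042 -0.00549257  0.99548971 -0.92423591]
 [ 0.          0.          0.          1.        ]]
board [(array([260.2, 169.7]), 0.82)]
pin_1 [(array([258.3, 17
[... 642 characters left out ...]
 -0.4429236  -0.00173581 -0.49771997]
 [ 0.3093181   0.62330129  0.71820457 -0.1778804 ]
 [-0.31702782 -0.64444874  0.69582985 -0.88575111]
 [ 0.          0.          0.          1.        ]]
board [(array([272. , 198.5]), 0.7)]
pin_1 [(array([271.8, 198.1]), 0.9), (array([206.2, 138.3]), 0.21)]
round_post [(array([327.7, 327. ]), 0.94), (array([368.1, 256.1]), 0.86), (array([318.8, 269. ]), 0.67)]
square_post [(array([205.1, 139.1]), 0.64), (array([269.4, 196.2]), 0.6)]
nut []
bolt [(array([339.7, 221.1]), 0.54)]
bar [(array([227.3, 238.2]), 0.56)]
tin [(array([267.3, 138.5]), 0.72), (array([205.8, 139.4]), 0.51)]
brush [(array([159.3, 137.8]), 0.74)]
dresser [(array([274.9, 331.3]), 0.56)]
```

View pics/top0.png

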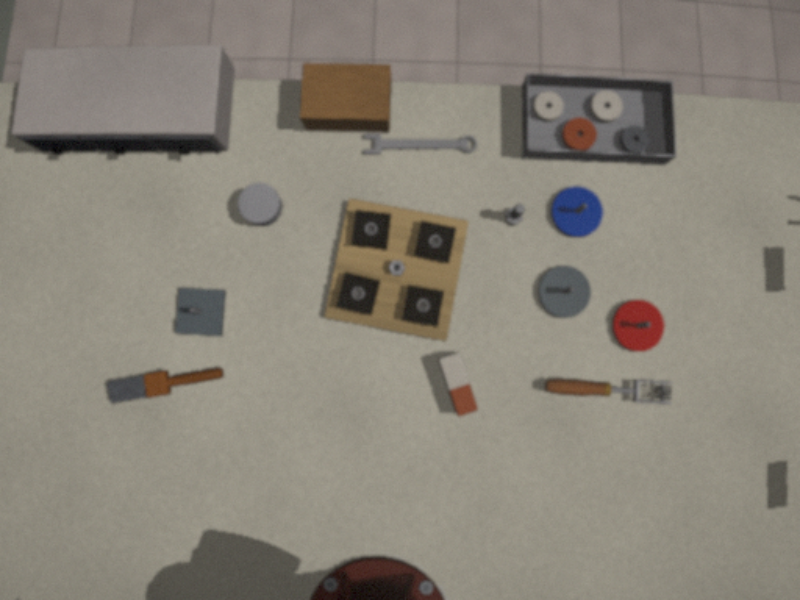

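View pics/side0.png

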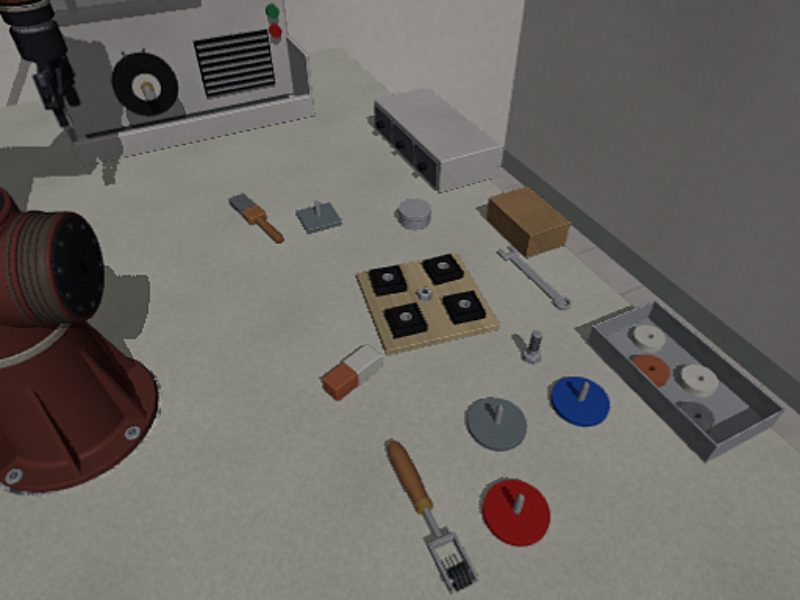

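The top view (800x600 picture) shows the board at about (396,268), with dark mounts at (371,229), (435,241), (358,293) and (423,305). Three round feet could be meant: grey (564,291), blue (577,211) and red (638,325). Only the grey one fits round_post. The square foot is at (200,311), left of the board, which fits square_post. Next I measure these and confirm them in a crop.

```bash
cat > h.py <<'E'
import numpy as np,cv2
from scipy.optimize import least_squares
def proj(p,P):
    P=np.atleast_2d(P); c=P@p["extrinsics"][:3,:3].T+p["extrinsics"][:3,3]
    s=np.c_[c[:,0]/-c[:,2],-c[:,1]/-c[:,2]]; s=s*(1+p["k1"]*(s**2).sum(1,keepdims=True))
    return s@p["mtx"][:2,:2].T+p["mtx"][:2,2]
def plane(p,uv,z):
    f=lambda q: proj(p,[q[0],q[1],z])[0]-uv
    return least_squares(f,[.5,0]).x
def box(x,y,a,z0,z1,h):
    c,s=np.cos(a),np.sin(a)
    return np.array([[x+c*u-s*v,y+s*u+c*v,z] for z in(z0,z1) for u,v in((h,h),(-h,h),(-h,-h),(h,-h))])
def cyl(x,y,z0,z1,R):
    t=np.linspace(0,2*np.pi,60)
    return np.vstack([np.c_[x+R*np.cos(t),y+R*np.sin(t),0*t+z] for z in(z0,z1)])
def feat(m):  # moments: centroid and second-order
    M=cv2.moments(m); a=M["m00"]
    return np.array([M["m10"]/a,M["m01"]/a,M["mu20"]/a/4,M["mu11"]/a/4,M["mu02"]/a/4,np.sqrt(abs(a))])
def hullfeat(p,P):
    return feat(cv2.convexHull(proj(p,P).astype(np.float32)))
def comp(mask,uv):  # component of mask nearest to uv, its convex hull
    mask=cv2.morphologyEx(mask.astype(np.uint8),cv2.MORPH_OPEN,np.ones((2,2),np.uint8)) 
    n,l,st,ce=cv2.connectedComponentsWithStats(mask)
    b=min([i for i in range(1,n) if st[i,4]>60],key=lambda i:np.hypot(*(ce[i]-uv)))
    c,_=cv2.findContours((l==b).astype(np.uint8),cv2.RETR_EXTERNAL,cv2.CHAIN_APPROX_NONE)
    h=cv2.convexHull(max(c,key=len)); out=np.zeros(mask.shape,np.uint8); cv2.fillConvexPoly(out,h,1); return out
E
cat > m.py <<'E'
from bench import r
from h import *
P={n:r.read_camera(n) for n in("top","side")}
s=.64
G={"r":((564,291),(497,423)),"s":((200,311),(319,217)),"A":((358,293),(388,280)),"B":((423,305),(405,319)),"C":((371,229),(443,268)),"D":((435,241),(464,306))}
crops=[]
for n,p in P.items():
    im=p["img"].astype(int); g=im.mean(2); k=n=="side"
    for o in G:
        uv=np.array(G[o][k])*s
        if o in"rs":
            x=int(uv[0])+6;y=int(uv[1])+6
            fc=np.median(im[y-3:y+4,x-3:x+4].reshape(-1,3),0); 
            mask=(g<(fc.mean()+155)/2) if False else (abs(im-fc).sum(2)<75)
        else: mask=g<52
        m=comp(mask,uv); f=feat(m); z=.012 if o in"rs" else .033
        # pixel-centre convention: mask moments at integer pixel centres
        x0=plane(p,f[:2],z/2)
        mod=(lambda q:cyl(q[0],q[1],0,.012,.045)) if o=="r" else (lambda q:box(q[0],q[1],q[2],0,.012,.04)) if o=="s" else (lambda q:box(q[0],q[1],q[2],.015,.033,.03))
        best=min((least_squares(lambda q:(hullfeat(p,mod(q))-f)[:5],[*x0,a]) for a in(-.3,-.1,.1,.3)),key=lambda b:b.cost)
        print(n,o,np.round(best.x,4),"cost",round(best.cost,3),"area^.5",round(f[5],1),round(hullfeat(p,mod(best.x))[5],1))
        c,_=cv2.findContours(m,cv2.RETR_EXTERNAL,cv2.CHAIN_APPROX_NONE)
        p.setdefault("ov",[]).append(c[0])
    w=(100,110,320,160) if n=="top" else (170,105,200,200)
    sc=2.5 if n=="top" else 2.5
    big=cv2.resize(p["img"][w[1]:w[1]+w[3],w[0]:w[0]+w[2],::-1],None,fx=sc,fy=sc,interpolation=cv2.INTER_CUBIC)
    for c in p["ov"]: cv2.polylines(big,[((c-np.array(w[:2])+.5)*sc).astype(np.int32)],True,(0,255,0),1)
    cv2.imwrite(f"pics/crop_{n}.png",big)
E
python3 m.py
```

```text
top r [ 0.5748 -0.3001 -0.3   ] cost 6.032 area^.5 31.5 30.3
top s [ 0.5219  0.3191 -0.1   ] cost 0.723 area^.5 31.0 30.3
top A [ 0.5593  0.0474 -0.3   ] cost 1.07 area^.5 22.7 23.5
top B [ 0.5418 -0.0615 -0.1014] cost 0.906 area^.5 22.6 23.4
top C [0.6667 0.0292 0.1   ] cost 2.471 area^.5 22.1 23.4
top D [ 0.6488 -0.0798 -0.3   ] cost 2.042 area^.5 22.2 23.4
side r [ 0.5754 -0.3045 -0.1   ] cost 4.193 area^.5 33.0 32.8
side s [ 0.5223  0.3125 -0.1   ] cost 0.048 area^.5 20.5 20.1
side A [ 0.5627  0.0436 -0.1   ] cost 0.361 area^.5 19.5 19.9
side B [ 0.5433 -0.0638 -0.1   ] cost 0.094 area^.5 21.6 21.8
side C [0.6687 0.0244 0.1   ] cost 0.228 area^.5 19.3 19.7
side D [ 0.6512 -0.0817 -0.1   ] cost 0.168 area^.5 21.1 21.4
```

View pics/crop_top.png

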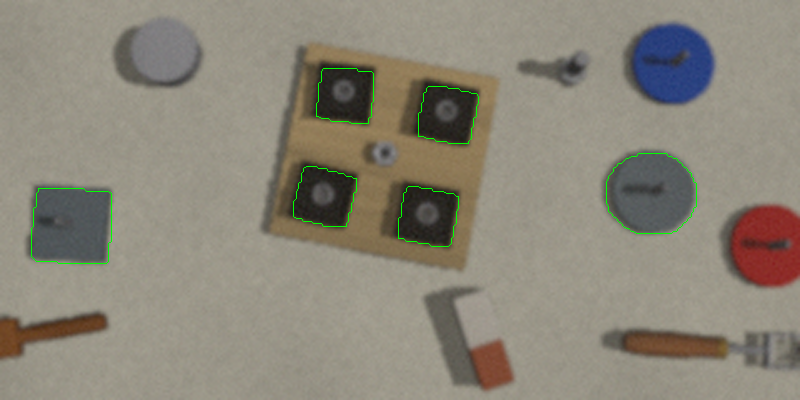

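View pics/crop_side.png

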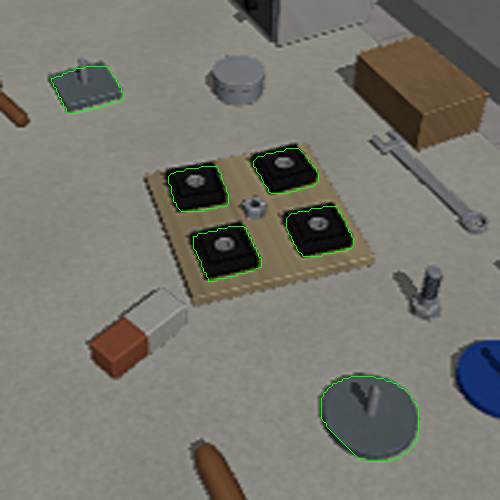

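Crop check: the outlined round foot at crop_top (652,193) is the grey one, apart from blue (672,63) and red (768,245). The square foot is at (71,225). Shadows bias the top fit, so I'll refine with chroma for the feet and the sleeve rings for the mounts.

```bash
cat > m2.py <<'E'
from bench import r
from h import *
P={n:r.read_camera(n) for n in("top","side")}
C={"r":(.575,-.302),"s":(.522,.316),"A":(.561,.0455),"B":(.5425,-.0626),"C":(.6677,.0268),"D":(.65,-.081)}
for n,p in P.items():
    im=cv2.GaussianBlur(p["img"],(0,0),.6).astype(float); chroma=(im[...,2]-im[...,0])/(im.sum(2)+20); g=im.mean(2)
    U=4
    for o,(x,y) in C.items():
        if o in"rs":
            uv=proj(p,[x,y,.012])[0]; c0=(uv-26).astype(int); w=chroma[c0[1]:c0[1]+52,c0[0]:c0[0]+52]
            hi=np.percentile(w[18:34,18:34],60); lo=np.median(w[:8]); 
            big=cv2.resize(w,None,fx=U,fy=U,interpolation=cv2.INTER_CUBIC)
            m=comp(big>(hi+lo)/2,[26*U,26*U]); f=feat(m)
            cen=(f[:2]+.5)/U-.5+c0
            mod=(lambda q,a:cyl(q[0],q[1],0,.012,.045)) if o=="r" else (lambda q,a:box(q[0],q[1],a,0,.012,.04))
            cn,_=cv2.findContours(m,0,cv2.CHAIN_APPROX_NONE); pts=(cn[0][:,0]+.5)/U-.5+c0
            W=np.array([plane(p,q,.012) for q in pts[::8]]); a=np.radians(cv2.minAreaRect((W*1000).astype(np.float32))[2]); a=(a+np.pi/4)%(np.pi/2)-np.pi/4
            q=least_squares(lambda q:hullfeat(p,mod(q,a))[:2]-cen,[x,y]).x
            print(n,o,np.round(q,4),"yaw",round(a,3),"area",round(f[5]/U,2),round(hullfeat(p,mod(q,a))[5],2),"contrast",round(hi,3),round(lo,3))
        else:
            uv=proj(p,[x,y,.033])[0]
            for _ in range(6):
                yy,xx=np.mgrid[:384,:512]; d=np.hypot(xx-uv[0],yy-uv[1]); w=np.clip(g-60,0,None)*np.clip(6-d,0,1); uv=np.array([(w*xx).sum(),(w*yy).sum()])/w.sum()
            m=comp(g<62,uv); cn,_=cv2.findContours(m,0,cv2.CHAIN_APPROX_NONE)
            W=np.array([plane(p,q,.033) for q in cn[0][:,0].astype(float)])*1000; rc=cv2.minAreaRect(W.astype(np.float32)); a=np.radians(rc[2]); a=(a+np.pi/4)%(np.pi/2)-np.pi/4
            print(n,o,"ring",np.round(plane(p,uv,.033),4),"yaw",round(a,3),np.round(rc[1]))
E
python3 m2.py
```

```text
top r [ 0.5767 -0.3024] yaw 0.027 area 29.14 30.26 contrast 0.021 -0.038
top s [0.5237 0.3202] yaw -0.027 area 29.16 30.32 contrast 0.03 -0.039
top A ring [0.5616 0.0481] yaw -0.215 [64. 61.]
top B ring [ 0.5451 -0.0601] yaw -0.152 [63. 61.]
top C ring [0.6708 0.031 ] yaw 0.028 [61. 60.]
top D ring [ 0.6533 -0.0767] yaw -0.192 [62. 61.]
side r [ 0.5756 -0.3025] yaw -0.459 area 31.87 32.69 contrast 0.041 -0.019
side s [0.5229 0.322 ] yaw -0.024 area 19.98 20.06 contrast 0.041 -0.019
side A ring [0.5594 0.0499] yaw -0.21 [78. 66.]
side B ring [ 0.5424 -0.0583] yaw -0.159 [76. 67.]
side C ring [0.6682 0.0323] yaw -0.095 [76. 69.]
side D ring [ 0.6507 -0.0763] yaw -0.176 [76. 68.]
```

```bash
cat > go.py <<'E'
import sys,numpy as np
from scipy.spatial.transform import Rotation as R
from bench import r
o=r.get_obs(); M=R.from_rotvec(o["ee_rot"]).as_matrix(); y=M[:,1]
yaw=np.arctan2(-y[0],y[1]); p=o["tool_pos"]
print("t",round(o["time"],2),"pos",np.round(p,4),"yaw",round(yaw,4),"tilt",np.round(M[:2,2],3),"F",np.round(o["contact_force"],1),"w",round(o["grip_width"],4),"gf",round(o["grip_force"],1))
for a in sys.argv[1:]:
    x,yy,z,w=map(float,a.split(",")); t=w-yaw; 
    c,s=np.cos(w),np.sin(w); xt=np.array([-c,-s]); yt=np.array([-s,c]); d=np.array([x,yy])-p[:2]
    print("turn deg",round(-np.degrees(t),1),"then cm x,y,z",np.round([100*d@xt,100*d@yt,-100*(z-p[2])],2))
E
python3 go.py .5605,.049,.1,-.21
```

```text
t 1.3 pos [0.1226 0.5105 0.2237] yaw -0.2358 tilt [-0. -0.] F [-0.2  1.3  0.6] w 0.085 gf 0.0
turn deg -1.5 then cm x,y,z [-52.44 -36.    12.37]
```

{"method": "drive_tool", "body": {
  "moves": "8.5 0 0 0 -1.5; 8.5 -4.4 -3 0.7 0; 8.5 -4.4 -3 0.7 0; 8.5 -4.4 -3 0.7 0; 8.5 -4.4 -3 0.7 0; 8.5 -4.4 -3 0.7 0; 8.5 -4.4 -3 0.7 0; 8.5 -4.4 -3 0.7 0; 8.5 -4.4 -3 0.7 0; 8.5 -4.4 -3 0.7 0",
  "squeeze": 20
}}

```text
time: 2.55
tool_pos: [0.455, 0.1625, 0.1607]
ee_rot: [0.327, 3.124, 0.001]
contact_force: [0.2, 0.6, -0.4]
grip_width: 0.0848
grip_force: 0.0
```

```bash
python3 go.py .5605,.049,.1,-.21
```

```text
t 2.55 pos [0.455  0.1625 0.1607] yaw -0.2086 tilt [0.001 0.   ] F [ 0.2  0.6 -0.4] w 0.0848 gf 0.0
turn deg 0.1 then cm x,y,z [-12.68  -8.91   6.07]
```

{"method": "drive_tool", "body": {
  "moves": "8.5 -4.2 -3 2 0; 8.5 -4.2 -3 2 0; 8.5 -4.3 -2.9 2.1 0; 8.5 0 0 0 0; 8.5 0 0 3 0; 8.5 0 0 2.3 0; 8.5 0 0 1.3 0; 8.5 0 0 0 0"
}}

```text
time: 3.55
tool_pos: [0.5588, 0.0509, 0.0334]
ee_rot: [-0.327, -3.123, 0.0]
contact_force: [-0.3, 0.4, -0.2]
grip_width: 0.0852
grip_force: 0.0
```

```bash
python3 go.py .5605,.049,.03,-.21
python3 - <<'E'
from bench import r
from h import *
p=r.read_camera("side"); t=r.get_obs()["tool_pos"]
im=p["img"][:,:,::-1].copy()
c=proj(p,[.5605,.049,.033])[0]; a=(c-[60,55]).astype(int); q=cv2.resize(im[a[1]:a[1]+90,a[0]:a[0]+120],None,fx=6,fy=6,interpolation=cv2.INTER_CUBIC)
cv2.imwrite("pics/a1.png",q)
print(a,proj(p,[t,t-[0,0,.014]]))
E
```

```text
t 3.55 pos [0.5588 0.0509 0.0334] yaw -0.2088 tilt [-0.001  0.   ] F [-0.3  0.4 -0.2] w 0.0852 gf 0.0
turn deg 0.1 then cm x,y,z [-0.21 -0.15  0.34]
[187 121] [[247.39626332 176.03110501]
 [247.46183801 179.58159661]]
```

View pics/a1.png

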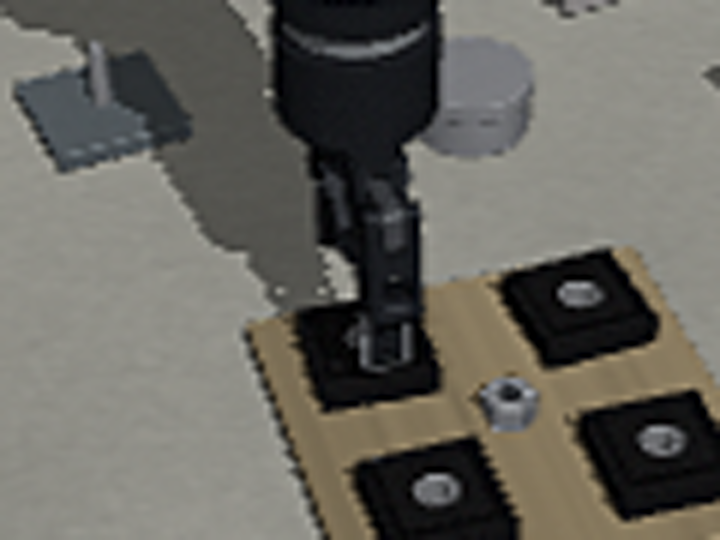

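The right fingertip at (388,365) stands above and beside mount A. I'll trim the remaining offset, go slightly lower and squeeze at 20 N.

{"method": "drive_tool", "body": {
  "moves": "8.5 -0.2 -0.15 0.2 0; 4 0 0 0 0; 4 0 0 0 0; 4 0 0 0 0; 4 0 0 0 0; 4 0 0 0 0; 4 0 0 0 0",
  "squeeze": 20
}}

```text
time: 4.47
tool_pos: [0.5611, 0.0486, 0.0317]
ee_rot: [-0.329, -3.124, -0.0]
contact_force: [-0.7, -0.4, 0.4]
grip_width: 0.0398
grip_force: 0.0
```

```bash
python3 go.py .5605,.049,.03,-.21
python3 - <<'E'
from bench import r
from h import *
p=r.read_camera("side"); t=r.get_obs()["tool_pos"]
im=p["img"][:,:,::-1].copy()
a=np.array([210,130]); q=cv2.resize(im[a[1]:a[1]+75,a[0]:a[0]+100],None,fx=8,fy=8,interpolation=cv2.INTER_CUBIC)
cv2.imwrite("pics/a2.png",q)
E
```

```text
t 4.47 pos [0.5611 0.0486 0.0317] yaw -0.2096 tilt [-0.  0.] F [-0.7 -0.4  0.4] w 0.0398 gf 0.0
turn deg 0.0 then cm x,y,z [0.07 0.02 0.17]
```

View pics/a2.png

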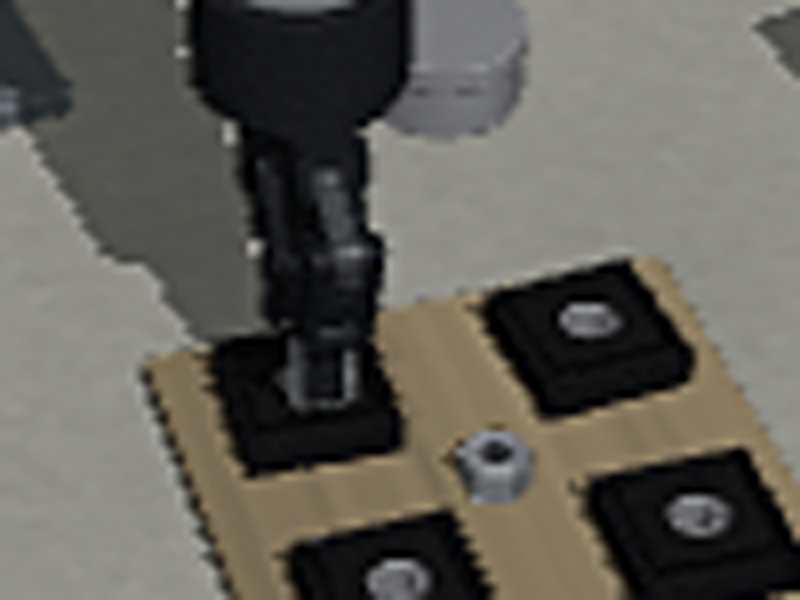

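```bash
python3 go.py
python3 - <<'E'
from bench import r
from h import *
p=r.read_camera("side"); t=r.get_obs()["tool_pos"]
yt=np.array([.208,.978,0]);xt=np.array([-.978,.208,0])
for off in (0.02,.034):
  for z in(.018,.026,.033,.04):
    q=t-yt*off; q[2]=z; print(off,z,(proj(p,q)[0]-[210,130])*8)
E
```

```text
t 4.53 pos [0.5612 0.0486 0.0317] yaw -0.2096 tilt [0. 0.] F [-0.2  0.8  0.2] w 0.0399 gf 0.0
0.02 0.018 [319.27910701 438.68870712]
0.02 0.026 [319.07942961 422.53830032]
0.02 0.033 [318.90297553 408.26719431]
0.02 0.04 [318.7248769  393.86397791]
0.034 0.018 [328.52195641 464.07378982]
0.034 0.026 [328.36932099 447.9082401 ]
0.034 0.033 [328.23442639 433.62248558]
0.034 0.04 [328.09826383 419.20327895]
```

{"method": "drive_tool", "body": {
  "moves": "8.5 0 0 0 0; 8.5 0 0 0 0; 8.5 0 0 0.4 0; 8.5 0 0 0.4 0; 4.2 0 0 0 0; 4.2 0 0 0 0; 4.2 0 0 0 0; 4.2 0 0 0 0"
}}

```text
time: 5.58
tool_pos: [0.5612, 0.0486, 0.0238]
ee_rot: [0.329, 3.124, -0.0]
contact_force: [-0.1, -0.5, -0.2]
grip_width: 0.0417
grip_force: 0.0
```

```bash
python3 go.py .5605,.049,.03,-.21
```

```text
t 5.58 pos [0.5612 0.0486 0.0238] yaw -0.2096 tilt [ 0. -0.] F [-0.1 -0.5 -0.2] w 0.0417 gf 0.0
turn deg 0.0 then cm x,y,z [ 0.08  0.02 -0.62]
```

{"method": "drive_tool", "body": {
  "moves": "4.2 0 0 0.15 0; 4.2 0 0 0.15 0"
}}

```text
time: 5.82
tool_pos: [0.5614, 0.0486, 0.0234]
ee_rot: [0.328, 3.123, -0.0]
contact_force: [-15.3, 0.3, 49.8]
grip_width: 0.0423
grip_force: 24.8
```

{"method": "drive_tool", "body": {
  "moves": "4.2 0 0 0.15 0; 4.2 0 0 0 0"
}}

```text
time: 6.08
tool_pos: [0.5614, 0.0486, 0.0234]
ee_rot: [0.328, 3.122, -0.0]
contact_force: [-17.3, 0.7, 53.9]
grip_width: 0.0421
grip_force: 26.8
```

{"method": "drive_tool", "body": {
  "moves": "4.2 0 0 -0.3 0; 4.2 0 0 -0.3 0"
}}

```text
time: 6.32
tool_pos: [0.5613, 0.0486, 0.0256]
ee_rot: [0.328, 3.124, 0.0]
contact_force: [-0.1, -0.9, -0.4]
grip_width: 0.0421
grip_force: 0.0
```

```bash
python3 go.py
python3 - <<'E'
from bench import r
from h import *
t=r.get_obs()["tool_pos"]; yt=np.array([.208,.978,0]);xt=np.array([-.978,.208,0])
out=[]
for n in("side","top"):
    p=r.read_camera(n); im=p["img"][:,:,::-1].copy()
    c=proj(p,t)[0]; a=(c-[25,38]).astype(int); b=np.clip(cv2.convertScaleAbs(im[a[1]:a[1]+75,a[0]:a[0]+50],alpha=1.8,beta=20),0,255)
    q=cv2.resize(b,None,fx=8,fy=8,interpolation=cv2.INTER_CUBIC)
    for off in(.021,-.021):
        for z in(t[2]-.009,t[2]+.009):
            u=t-yt*off;u[2]=z; uv=((proj(p,u)[0]-a+.5)*8).astype(int); cv2.circle(q,tuple(map(int,uv)),3,(0,0,255) if z<t[2] else (0,255,0),-1)
    out.append(q)
cv2.imwrite("pics/a3.png",np.hstack(out))
E
```

```text
t 6.33 pos [0.5613 0.0486 0.0256] yaw -0.2095 tilt [ 0.001 -0.   ] F [-0.1 -0.9 -0.4] w 0.0421 gf 0.0
```

View pics/a3.png

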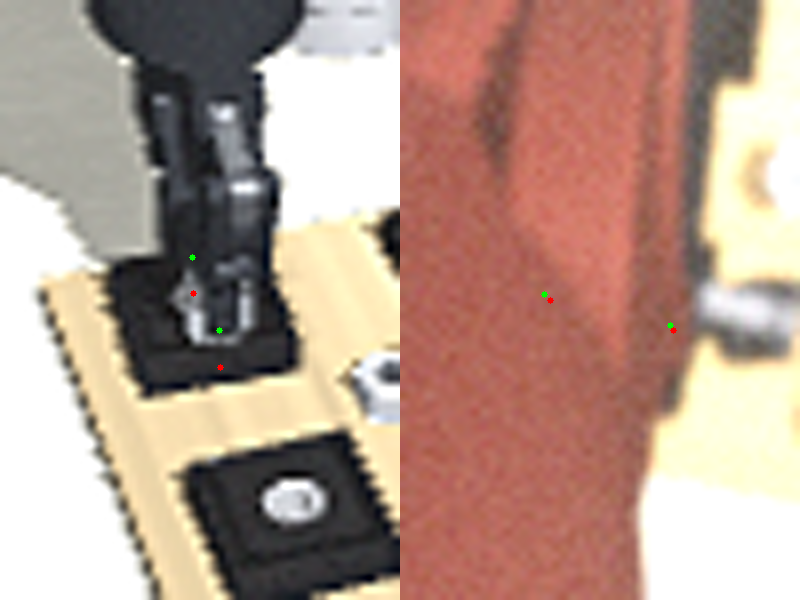

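The near fingertip ends at about (220,345), on the mount's top at z≈33 mm. The tips therefore stand about 9 mm above the reported TCP, and the contact force agrees with that. I'll open, go about 16 mm lower and squeeze.

{"method": "drive_tool", "body": {
  "moves": "8.5 0 0 0 0; 8.5 0 0 0 0; 8.5 0 0 0 0; 8.5 0 0 0.6 0; 8.5 0 0 0.6 0; 8.5 0 0 0.4 0"
}}

```text
time: 7.18
tool_pos: [0.5608, 0.0486, 0.0085]
ee_rot: [-0.329, -3.124, 0.0]
contact_force: [0.8, -0.2, 0.4]
grip_width: 0.0848
grip_force: 0.0
```

{"method": "drive_tool", "body": {
  "moves": "4.2 0 0 0 0; 4.2 0 0 0 0; 4.2 0 0 0 0; 4.2 0 0 0 0",
  "squeeze": 20
}}

```text
time: 7.68
tool_pos: [0.5611, 0.0487, 0.0095]
ee_rot: [0.329, 3.124, 0.0]
contact_force: [-1.8, -0.1, 5.1]
grip_width: 0.0573
grip_force: 21.2
```

Mount A stopped at 57.3 mm, so it is hard and goes to the square post. Lifting it.

{"method": "drive_tool", "body": {
  "moves": "4.2 0 0 -2 0; 4.2 0 0 -4 0; 4.2 0 0 -2.5 0; 4.2 0 0 0 0"
}}

```text
time: 8.18
tool_pos: [0.5627, 0.0485, 0.0959]
ee_rot: [0.328, 3.121, 0.0]
contact_force: [-0.2, 0.5, -1.4]
grip_width: 0.0568
grip_force: 22.9
```

```bash
python3 go.py .5233,.3211,.07,-.21
```

```text
t 8.18 pos [0.5627 0.0485 0.0959] yaw -0.2096 tilt [ 0.004 -0.   ] F [-0.2  0.5 -1.4] w 0.0568 gf 22.9
turn deg 0.0 then cm x,y,z [ 9.54 25.84  2.59]
```

{"method": "drive_tool", "body": {
  "moves": "4.2 1 2.5 0 0; 4.2 1.9 5.2 0 0; 4.2 1.9 5.2 0.3 0; 4.2 1.9 5.2 0.3 0; 4.2 1.9 5.2 0.3 0; 4.2 0.9 2.5 0.3 0; 4.2 0 0 0.5 0; 4.2 0 0 0 0"
}}

```text
time: 9.18
tool_pos: [0.5211, 0.3197, 0.0757]
ee_rot: [-0.329, -3.122, 0.003]
contact_force: [-0.9, 0.9, -1.2]
grip_width: 0.0569
grip_force: 22.9
```

```bash
python3 go.py .5233,.3211,.065,-.21
python3 - <<'E'
from bench import r
from h import *
q=[]
for n in("side","top"):
    p=r.read_camera(n); c=proj(p,[.5233,.3211,.05])[0]; a=(c-[25,32]).astype(int)
    b=cv2.resize(cv2.convertScaleAbs(p["img"][a[1]:a[1]+60,a[0]:a[0]+50,::-1],alpha=1.6,beta=15),None,fx=8,fy=8,interpolation=cv2.INTER_CUBIC)
    for z in(.012,.052):
        cv2.circle(b,tuple(int(v) for v in (proj(p,[.5233,.3211,z])[0]-a+.5)*8),3,(0,0,255),-1)
    q.append(b)
cv2.imwrite("pics/a4.png",np.hstack(q))
E
```

```text
t 9.18 pos [0.5211 0.3197 0.0757] yaw -0.2098 tilt [-0.002 -0.001] F [-0.9  0.9 -1.2] w 0.0569 gf 22.9
turn deg 0.0 then cm x,y,z [-0.19  0.18  1.07]
```

View pics/a4.png

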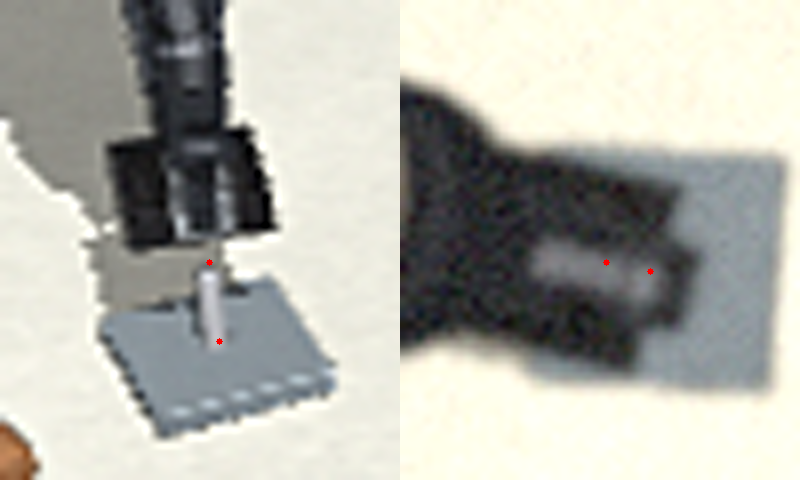

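The held mount hangs level above the post (side crop: post tip at (207,270), base at (212,343), within about 2 mm of my estimate). I'll lower it and watch the side forces.

{"method": "drive_tool", "body": {
  "moves": "4.2 -0.2 0.15 1 0; 4.2 0 0 1 0; 4.2 0 0 0.6 0; 4.2 0 0 0.3 0; 4.2 0 0 0.3 0; 4.2 0 0 0 0"
}}

```text
time: 10.02
tool_pos: [0.5241, 0.3218, 0.0451]
ee_rot: [-0.328, -3.124, 0.0]
contact_force: [-1.1, -0.3, -0.8]
grip_width: 0.0571
grip_force: 22.9
```

```bash
python3 go.py .5233,.3211,.0065,-.21
```

```text
t 10.03 pos [0.5241 0.3218 0.0451] yaw -0.2095 tilt [-0. -0.] F [-1.1 -0.3 -0.8] w 0.0571 gf 22.9
turn deg 0.0 then cm x,y,z [ 0.07 -0.09  3.86]
```

{"method": "drive_tool", "body": {
  "moves": "4.2 0.07 -0.07 0.3 0; 4.2 0 0 0.3 0; 4.2 0 0 0.3 0; 4.2 0 0 0 0"
}}

```text
time: 10.52
tool_pos: [0.5232, 0.3211, 0.0359]
ee_rot: [-0.329, -3.124, 0.001]
contact_force: [-0.5, -0.0, -0.4]
grip_width: 0.057
grip_force: 22.9
```

{"method": "drive_tool", "body": {
  "moves": "4.2 0 0 0.6 0; 4.2 0 0 0.6 0; 4.2 0 0 0.6 0; 4.2 0 0 0.6 0; 4.2 0 0 0.3 0; 4.2 0 0 0 0"
}}

```text
time: 11.28
tool_pos: [0.5231, 0.3211, 0.0089]
ee_rot: [-0.329, -3.124, 0.001]
contact_force: [-0.6, -1.1, -2.0]
grip_width: 0.0568
grip_force: 22.9
```

{"method": "drive_tool", "body": {
  "moves": "4.2 0 0 0.15 0; 4.2 0 0 0.1 0; 4.2 0 0 0 0"
}}

```text
time: 11.65
tool_pos: [0.5235, 0.3213, 0.0068]
ee_rot: [0.329, 3.124, 0.0]
contact_force: [1.4, -2.4, -1.3]
grip_width: 0.0568
grip_force: 22.9
```

{"method": "drive_tool", "body": {
  "moves": "4.2 0 0 0.1 0; 4.2 0 0 0 0; 6.5 0 0 0 0; 8.5 0 0 0 0; 8.5 0 0 0 0; 8.5 0 0 -1.5 0; 8.5 0 0 -4 0; 8.5 0 0 -4 0; 8.5 0 0 0 0"
}}

```text
time: 12.78
tool_pos: [0.5257, 0.3224, 0.1051]
ee_rot: [0.328, 3.119, 0.006]
contact_force: [0.1, -0.6, -0.4]
grip_width: 0.0853
grip_force: 0.0
```

```bash
python3 go.py .5438,-.0592,.05,-.155 .6695,.0317,.05,-.06
```

```text
t 12.78 pos [0.5257 0.3224 0.1051] yaw -0.2095 tilt [0.006 0.003] F [ 0.1 -0.6 -0.4] w 0.0853 gf 0.0
turn deg -3.1 then cm x,y,z [ -7.68 -37.43   5.51]
turn deg -8.6 then cm x,y,z [-16.09 -28.16   5.51]
```

{"method": "drive_tool", "body": {
  "moves": "8.5 0 0 0 -8.6; 8.5 -1.3 -2.1 0 0; 8.5 -2.5 -4.4 0.5 0; 8.5 -2.5 -4.4 0.5 0; 8.5 -2.5 -4.4 0.5 0; 8.5 -2.5 -4.4 0.5 0; 8.5 -2.5 -4.4 0.5 0; 8.5 -2.3 -4.1 0.5 0; 8.5 0 0 0 0; 8.5 0 0 0 0"
}}

```text
time: 14.02
tool_pos: [0.6666, 0.0305, 0.0704]
ee_rot: [-0.094, -3.139, -0.001]
contact_force: [0.4, -0.4, 0.4]
grip_width: 0.0851
grip_force: 0.0
```

```bash
python3 go.py .6695,.0317,.011,-.06
```

```text
t 14.03 pos [0.6666 0.0305 0.0704] yaw -0.0598 tilt [-0.001  0.   ] F [ 0.4 -0.4  0.4] w 0.0851 gf 0.0
turn deg 0.0 then cm x,y,z [-0.28  0.13  5.94]
```

{"method": "drive_tool", "body": {
  "moves": "8.5 -0.28 0.12 2 0; 8.5 0 0 2 0; 8.5 0 0 1.2 0; 8.5 0 0 0.7 0; 8.5 0 0 0 0; 4.2 0 0 0 0; 4.2 0 0 0 0; 4.2 0 0 0 0; 4.2 0 0 0 0"
}}

```text
time: 15.15
tool_pos: [0.671, 0.0311, 0.0136]
ee_rot: [0.094, 3.138, -0.0]
contact_force: [-2.8, 0.5, 10.8]
grip_width: 0.0473
grip_force: 18.8
```

```bash
python3 go.py .6695,.0317,.011,-.06
```

```text
t 15.15 pos [0.671  0.0311 0.0136] yaw -0.0597 tilt [ 0.002 -0.   ] F [-2.8  0.5 10.8] w 0.0473 gf 18.8
turn deg 0.0 then cm x,y,z [0.15 0.05 0.26]
```

Mount C closed to 47.3 mm, so it is soft and goes to the round post.

{"method": "drive_tool", "body": {
  "moves": "4.2 0 0 -2 0; 4.2 0 0 -4 0; 4.2 0 0 -2.7 0; 4.2 0 0 0 0"
}}

```text
time: 15.65
tool_pos: [0.672, 0.0311, 0.1014]
ee_rot: [0.093, 3.135, -0.0]
contact_force: [-0.1, 0.0, -0.9]
grip_width: 0.0448
grip_force: 22.9
```

```bash
python3 go.py .5776,-.3026,.065,-.06
```

```text
t 15.65 pos [0.672  0.0311 0.1014] yaw -0.0596 tilt [ 0.005 -0.   ] F [-0.1  0.  -0.9] w 0.0448 gf 22.9
turn deg 0.0 then cm x,y,z [  7.42 -33.87   3.64]
```

{"method": "drive_tool", "body": {
  "moves": "4.2 0.5 -2.4 0 0; 4.2 1.2 -5.5 0 0; 4.2 1.2 -5.5 0 0; 4.2 1.2 -5.5 0 0; 4.2 1.2 -5.5 0 0; 4.2 1.2 -5.5 0.5 0; 4.2 0.9 -4 1 0; 4.2 0 0 1 0; 4.2 0 0 0.6 0; 4.2 0 0 0 0"
}}

```text
time: 16.9
tool_pos: [0.5757, -0.3015, 0.0667]
ee_rot: [-0.092, -3.139, -0.002]
contact_force: [0.3, 0.5, -1.3]
grip_width: 0.0451
grip_force: 22.9
```

```bash
python3 go.py .5776,-.3026,.055,-.06
python3 - <<'E'
from bench import r
from h import *
q=[]
for n in("side","top"):
    p=r.read_camera(n); c=proj(p,[.5761,-.3025,.05])[0]; a=(c-[25,32]).astype(int)
    b=cv2.resize(cv2.convertScaleAbs(p["img"][a[1]:a[1]+60,a[0]:a[0]+50,::-1],alpha=1.6,beta=15),None,fx=8,fy=8,interpolation=cv2.INTER_CUBIC)
    for z in(.012,.052):
        cv2.circle(b,tuple(int(v) for v in (proj(p,[.5761,-.3025,z])[0]-a+.5)*8),3,(0,0,255),-1)
    q.append(b)
cv2.imwrite("pics/a5.png",np.hstack(q))
E
```

```text
t 16.9 pos [ 0.5757 -0.3015  0.0667] yaw -0.0584 tilt [-0.002  0.001] F [ 0.3  0.5 -1.3] w 0.0451 gf 22.9
turn deg 0.1 then cm x,y,z [-0.2  -0.1   1.17]
```

View pics/a5.png

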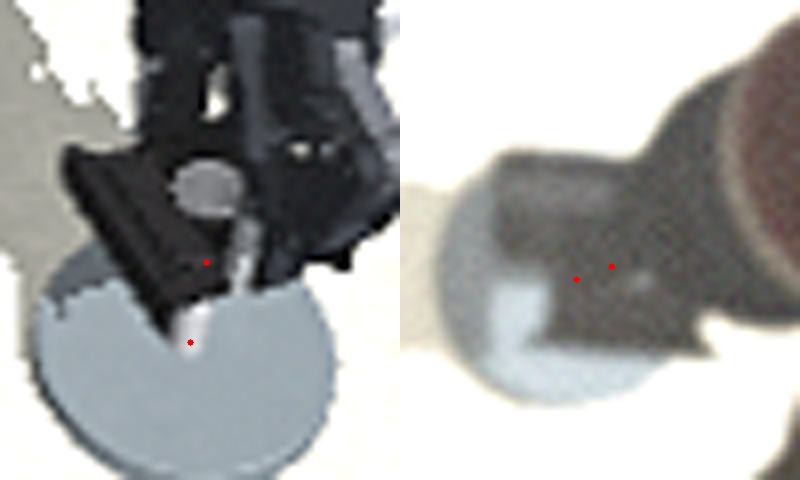

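The side crop shows the held mount's sleeve at (208,187) and the post base at (190,348), within a pixel of prediction. I'll check the bore position from that sleeve pixel.

Run:
```python
from bench import r
from h import *
p=r.read_camera("side"); c=proj(p,[.5761,-.3025,.05])[0]; a=(c-[25,32]).astype(int)
uv=a+np.array([208,187])/8-.5
for z in(.08,.086,.09): print(z,plane(p,uv,z))
print(r.get_obs()["tool_pos"])
```

```text
0.08 [ 0.57643136 -0.296299  ]
0.086 [ 0.57321088 -0.29977386]
0.09 [ 0.57106389 -0.30209043]
[ 0.57661292 -0.30203317  0.06802514]
```

{"method": "drive_tool", "body": {
  "moves": "4.2 -0.12 -0.08 0.8 0; 4.2 0 0 0.8 0; 4.2 0 0 0.4 0; 4.2 0 0 0.3 0; 4.2 0 0 0.2 0; 4.2 0 0 0 0"
}}

```text
time: 17.8
tool_pos: [0.5772, -0.3037, 0.0427]
ee_rot: [-0.094, -3.14, -0.0]
contact_force: [-0.3, -0.4, -1.9]
grip_width: 0.0453
grip_force: 22.9
```

```bash
python3 go.py .5776,-.3026,.011,-.06
```

```text
t 17.8 pos [ 0.5772 -0.3037  0.0427] yaw -0.0596 tilt [-0.  0.] F [-0.3 -0.4 -1.9] w 0.0453 gf 22.9
turn deg 0.0 then cm x,y,z [-0.03  0.11  3.17]
```

{"method": "drive_tool", "body": {
  "moves": "4.2 -0.03 0.08 0.4 0; 4.2 0 0 0.5 0; 4.2 0 0 0.5 0; 4.2 0 0 0 0"
}}

```text
time: 18.3
tool_pos: [0.5772, -0.3026, 0.0281]
ee_rot: [-0.093, -3.139, -0.001]
contact_force: [0.7, -0.1, -1.3]
grip_width: 0.0454
grip_force: 22.9
```

{"method": "drive_tool", "body": {
  "moves": "4.2 0 0 0.6 0; 4.2 0 0 0.5 0; 4.2 0 0 0.3 0; 4.2 0 0 0.2 0; 4.2 0 0 0 0"
}}

```text
time: 18.92
tool_pos: [0.5775, -0.3028, 0.0126]
ee_rot: [-0.093, -3.14, -0.0]
contact_force: [-0.7, 0.1, -1.6]
grip_width: 0.0449
grip_force: 22.9
```

{"method": "drive_tool", "body": {
  "moves": "4.2 0 0 0.15 0; 4.2 0 0 0.1 0; 4.2 0 0 0 0"
}}

```text
time: 19.3
tool_pos: [0.5778, -0.303, 0.0111]
ee_rot: [0.093, 3.14, -0.001]
contact_force: [-2.3, 1.3, 6.2]
grip_width: 0.0452
grip_force: 24.6
```

{"method": "drive_tool", "body": {
  "moves": "6.5 0 0 0 0; 8.5 0 0 0 0; 8.5 0 0 0 0; 8.5 0 0 -2 0; 8.5 0 0 -4 0; 8.5 0 0 -4 0; 8.5 0 0 0 0"
}}

```text
time: 20.18
tool_pos: [0.5796, -0.3042, 0.1137]
ee_rot: [0.093, 3.135, -0.005]
contact_force: [0.3, -0.1, -0.1]
grip_width: 0.0848
grip_force: 0.0
```

```bash
python3 go.py .652,-.0765,.07,-.185
```

```text
t 20.18 pos [ 0.5796 -0.3042  0.1137] yaw -0.0595 tilt [ 0.005 -0.003] F [ 0.3 -0.1 -0.1] w 0.0848 gf 0.0
turn deg 7.2 then cm x,y,z [-2.93 23.71  4.37]
```

{"method": "drive_tool", "body": {
  "moves": "8.5 0 0 0 7.2; 8.5 -0.4 2.7 0 0; 8.5 -0.7 5.5 0 0; 8.5 -0.7 5.5 0 0; 8.5 -0.7 5.5 0 0; 8.5 -0.4 4.5 0.5 0; 8.5 0 0 2 0; 8.5 0 0 1.5 0; 8.5 0 0 0 0"
}}

```text
time: 21.3
tool_pos: [0.6483, -0.0755, 0.0683]
ee_rot: [-0.291, -3.125, -0.001]
contact_force: [0.0, 0.5, 1.0]
grip_width: 0.0849
grip_force: 0.0
```

```bash
python3 go.py .652,-.0765,.012,-.185
```

```text
t 21.3 pos [ 0.6483 -0.0755  0.0683] yaw -0.1859 tilt [-0.003  0.001] F [0.  0.5 1. ] w 0.0849 gf 0.0
turn deg -0.1 then cm x,y,z [-0.38 -0.03  5.63]
```

{"method": "drive_tool", "body": {
  "moves": "8.5 -0.25 -0.05 2 0; 8.5 0 0 2 0; 8.5 0 0 1 0; 8.5 0 0 0.6 0; 8.5 0 0 0 0; 4.2 0 0 0 0; 4.2 0 0 0 0; 4.2 0 0 0 0; 4.2 0 0 0 0"
}}

```text
time: 22.42
tool_pos: [0.6526, -0.0769, 0.0155]
ee_rot: [0.291, 3.127, -0.002]
contact_force: [-2.0, -2.5, 5.9]
grip_width: 0.0568
grip_force: 20.4
```

```bash
python3 go.py .652,-.0765,.012,-.185
```

```text
t 22.43 pos [ 0.6526 -0.0769  0.0155] yaw -0.1855 tilt [ 0.001 -0.001] F [-2.  -2.5  5.9] w 0.0568 gf 20.4
turn deg -0.0 then cm x,y,z [0.07 0.03 0.35]
```

Mount D closed to 56.8 mm, so it is hard and goes to the square post as the second layer.

{"method": "drive_tool", "body": {
  "moves": "4.2 0 0 -2 0; 4.2 0 0 -4 0; 4.2 0 0 -3.5 0; 4.2 0 0 0 0"
}}

```text
time: 22.92
tool_pos: [0.6544, -0.0767, 0.1127]
ee_rot: [0.29, 3.122, -0.001]
contact_force: [0.0, -0.3, -0.3]
grip_width: 0.0562
grip_force: 24.1
```

```bash
python3 go.py .5235,.3212,.075,-.185
```

```text
t 22.93 pos [ 0.6544 -0.0767  0.1127] yaw -0.1851 tilt [ 0.006 -0.001] F [ 0.  -0.3 -0.3] w 0.0562 gf 24.1
turn deg -0.0 then cm x,y,z [20.18 36.7   3.77]
```

{"method": "drive_tool", "body": {
  "moves": "4.2 1.2 2.2 0 0; 4.2 2.8 5.1 0 0; 4.2 2.8 5.1 0 0; 4.2 2.8 5.1 0 0; 4.2 2.8 5.1 0 0; 4.2 2.8 5.1 0 0; 4.2 2.8 5.1 0.5 0; 4.2 2.2 3.9 1 0; 4.2 0 0 1.5 0; 4.2 0 0 0 0"
}}

```text
time: 24.18
tool_pos: [0.519, 0.3211, 0.0772]
ee_rot: [-0.289, -3.125, 0.004]
contact_force: [0.7, -0.7, -0.4]
grip_width: 0.0565
grip_force: 24.1
```

{"method": "drive_tool", "body": {
  "moves": "4.2 0 0 0 0"
}}

```text
time: 24.3
tool_pos: [0.5212, 0.3208, 0.0791]
ee_rot: [-0.292, -3.127, 0.001]
contact_force: [-0.7, 0.2, -0.6]
grip_width: 0.0566
grip_force: 24.1
```

```bash
python3 go.py .5235,.3212,.055,-.185
```

```text
t 24.3 pos [0.5212 0.3208 0.0791] yaw -0.1864 tilt [-0.001 -0.   ] F [-0.7  0.2 -0.6] w 0.0566 gf 24.1
turn deg -0.1 then cm x,y,z [-0.22  0.09  2.41]
```

{"method": "drive_tool", "body": {
  "moves": "4.2 -0.18 0.06 0.9 0; 4.2 0 0 0.9 0; 4.2 0 0 0.4 0; 4.2 0 0 0.3 0; 4.2 0 0 0.2 0; 4.2 0 0 0 0"
}}

```text
time: 25.05
tool_pos: [0.523, 0.322, 0.0522]
ee_rot: [-0.29, -3.128, 0.0]
contact_force: [-0.2, -0.1, -0.8]
grip_width: 0.0565
grip_force: 24.1
```

```bash
python3 go.py .5235,.3212,.0305,-.185
```

```text
t 25.05 pos [0.523  0.322  0.0522] yaw -0.1851 tilt [-0. -0.] F [-0.2 -0.1 -0.8] w 0.0565 gf 24.1
turn deg -0.0 then cm x,y,z [-0.06 -0.07  2.17]
```

{"method": "drive_tool", "body": {
  "moves": "4.2 -0.05 -0.06 0.3 0; 4.2 0 0 0.3 0; 4.2 0 0 0.3 0; 4.2 0 0 0 0"
}}

```text
time: 25.55
tool_pos: [0.5232, 0.3211, 0.0429]
ee_rot: [-0.291, -3.128, 0.001]
contact_force: [0.3, 0.2, -1.6]
grip_width: 0.0566
grip_force: 24.0
```

{"method": "drive_tool", "body": {
  "moves": "4.2 0 0 0.4 0; 4.2 0 0 0.3 0; 4.2 0 0 0.2 0; 4.2 0 0 0.1 0; 4.2 0 0 0 0"
}}

```text
time: 26.18
tool_pos: [0.5234, 0.3211, 0.0331]
ee_rot: [-0.291, -3.128, 0.0]
contact_force: [1.1, -2.2, -1.1]
grip_width: 0.0563
grip_force: 24.0
```

{"method": "drive_tool", "body": {
  "moves": "4.2 0 0 0.15 0; 4.2 0 0 0.15 0; 4.2 0 0 0 0"
}}

```text
time: 26.55
tool_pos: [0.5236, 0.3213, 0.0307]
ee_rot: [0.29, 3.128, 0.0]
contact_force: [-0.0, -3.1, 5.0]
grip_width: 0.0563
grip_force: 24.6
```

{"method": "drive_tool", "body": {
  "moves": "6.5 0 0 0 0; 8.5 0 0 0 0; 8.5 0 0 0 0; 8.5 0 0 -1.5 0; 8.5 0 0 -4 0; 8.5 0 0 -3 0; 8.5 0 0 0 -1.7; 8.5 0 0 0 0"
}}

```text
time: 27.55
tool_pos: [0.5232, 0.3212, 0.1152]
ee_rot: [-0.243, -3.132, -0.0]
contact_force: [-0.1, 0.4, 0.4]
grip_width: 0.085
grip_force: 0.0
```

```bash
python3 go.py .5438,-.0592,.07,-.155
```

```text
t 27.55 pos [0.5232 0.3212 0.1152] yaw -0.1551 tilt [-0.  0.] F [-0.1  0.4  0.4] w 0.085 gf 0.0
turn deg -0.0 then cm x,y,z [ -7.91 -37.27   4.52]
```

{"method": "drive_tool", "body": {
  "moves": "8.5 -0.6 -2.8 0 0; 8.5 -1.17 -5.5 0 0; 8.5 -1.17 -5.5 0.4 0; 8.5 -1.17 -5.5 0.4 0; 8.5 -1.17 -5.5 0.4 0; 8.5 -1.17 -5.5 0.4 0; 8.5 -1.17 -5.5 0.4 0; 8.5 -0.3 -1.5 1.5 0; 8.5 0 0 1 0; 8.5 0 0 0 0"
}}

```text
time: 28.8
tool_pos: [0.5426, -0.0578, 0.0689]
ee_rot: [-0.242, -3.129, -0.002]
contact_force: [0.3, -0.7, -0.3]
grip_width: 0.0853
grip_force: 0.0
```

{"method": "drive_tool", "body": {
  "moves": "8.5 0 0 0 0"
}}

```text
time: 28.92
tool_pos: [0.5438, -0.058, 0.0702]
ee_rot: [-0.241, -3.132, -0.0]
contact_force: [-0.1, -0.3, -0.3]
grip_width: 0.085
grip_force: 0.0
```

```bash
python3 go.py .5438,-.0592,.0125,-.155
```

```text
t 28.93 pos [ 0.5438 -0.058   0.0702] yaw -0.1536 tilt [-0.  0.] F [-0.1 -0.3 -0.3] w 0.085 gf 0.0
turn deg 0.1 then cm x,y,z [-0.02 -0.12  5.77]
```

{"method": "drive_tool", "body": {
  "moves": "8.5 0 -0.12 2 0; 8.5 0 0 2 0; 8.5 0 0 1.2 0; 8.5 0 0 0.5 0; 8.5 0 0 0 0; 4.2 0 0 0 0; 4.2 0 0 0 0; 4.2 0 0 0 0; 4.2 0 0 0 0"
}}

```text
time: 30.05
tool_pos: [0.5444, -0.0608, 0.0148]
ee_rot: [0.244, 3.13, -0.0]
contact_force: [-3.8, 0.8, 14.7]
grip_width: 0.0477
grip_force: 18.2
```

```bash
python3 go.py .5438,-.0592,.0125,-.155
```

```text
t 30.05 pos [ 0.5444 -0.0608  0.0148] yaw -0.1555 tilt [ 0.002 -0.   ] F [-3.8  0.8 14.7] w 0.0477 gf 18.2
turn deg -0.0 then cm x,y,z [0.09 0.15 0.23]
```

Mount B closed to 47.7 mm, so it is soft, which gives two of each. It goes to the round post as the second layer.

{"method": "drive_tool", "body": {
  "moves": "4.2 0 0 -2 0; 4.2 0 0 -4 0; 4.2 0 0 -3.7 0; 4.2 0 0 0 0"
}}

```text
time: 30.55
tool_pos: [0.5458, -0.0612, 0.1132]
ee_rot: [0.244, 3.127, -0.001]
contact_force: [0.6, -0.1, -1.8]
grip_width: 0.0446
grip_force: 24.0
```

```bash
python3 go.py .5771,-.3028,.075,-.155
```

```text
t 30.55 pos [ 0.5458 -0.0612  0.1132] yaw -0.1556 tilt [ 0.005 -0.001] F [ 0.6 -0.1 -1.8] w 0.0446 gf 24.0
turn deg -0.0 then cm x,y,z [ -6.82 -23.38   3.82]
```

{"method": "drive_tool", "body": {
  "moves": "4.2 -0.8 -2.7 0 0; 4.2 -1.5 -5.2 0 0; 4.2 -1.5 -5.2 0 0; 4.2 -1.5 -5.2 0 0; 4.2 -1 -3.6 0.5 0; 4.2 -0.5 -1.5 1 0; 4.2 0 0 1.5 0; 4.2 0 0 0 0; 4.2 0 0 0 0"
}}

```text
time: 31.68
tool_pos: [0.5747, -0.3009, 0.0802]
ee_rot: [-0.242, -3.132, -0.001]
contact_force: [-0.2, 0.5, -0.1]
grip_width: 0.0446
grip_force: 24.0
```

```bash
python3 go.py .5771,-.3028,.058,-.155
python3 - <<'E'
from bench import r
from h import *
p=r.read_camera("side"); t=r.get_obs()["tool_pos"]
c=proj(p,[.5761,-.3025,.06])[0]; a=(c-[30,30]).astype(int)
b=cv2.resize(cv2.convertScaleAbs(p["img"][a[1]:a[1]+60,a[0]:a[0]+60,::-1],alpha=1.6,beta=15),None,fx=10,fy=10,interpolation=cv2.INTER_CUBIC)
for q in([.5761,-.3025,.052],[t[0]-.0008,t[1],t[2]+.018]):
    cv2.circle(b,tuple(int(v) for v in (proj(p,q)[0]-a+.5)*10),3,(0,0,255),-1)
cv2.imwrite("pics/a6.png",b)
E
```

```text
t 31.68 pos [ 0.5747 -0.3009  0.0802] yaw -0.154 tilt [-0.  0.] F [-0.2  0.5 -0.1] w 0.0446 gf 24.0
turn deg 0.1 then cm x,y,z [-0.27 -0.15  2.22]
```

View pics/a6.png

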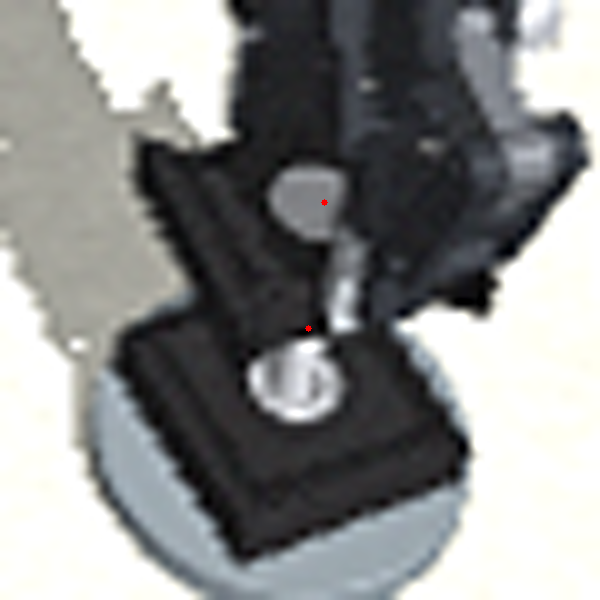

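Mount C sits flat on the round foot with the post through its bore (295,385). The held mount's sleeve is near (312,203), about where I expected it. Lowering.

{"method": "drive_tool", "body": {
  "moves": "4.2 -0.25 -0.12 0.9 0; 4.2 0 0 0.9 0; 4.2 0 0 0.5 0; 4.2 0 0 0.3 0; 4.2 0 0 0.2 0; 4.2 0 0 0 0"
}}

```text
time: 32.48
tool_pos: [0.5769, -0.304, 0.0522]
ee_rot: [-0.244, -3.132, -0.0]
contact_force: [-0.9, 0.5, -1.7]
grip_width: 0.0448
grip_force: 24.0
```

```bash
python3 go.py .5771,-.3028,.0298,-.155
```

```text
t 32.48 pos [ 0.5769 -0.304   0.0522] yaw -0.1555 tilt [-0.  0.] F [-0.9  0.5 -1.7] w 0.0448 gf 24.0
turn deg -0.0 then cm x,y,z [-0.    0.12  2.24]
```

{"method": "drive_tool", "body": {
  "moves": "4.2 0 0.1 0.3 0; 4.2 0 0 0.3 0; 4.2 0 0 0.3 0; 4.2 0 0 0 0"
}}

```text
time: 32.98
tool_pos: [0.5769, -0.3029, 0.0429]
ee_rot: [-0.244, -3.132, -0.0]
contact_force: [0.1, -0.2, -1.2]
grip_width: 0.0447
grip_force: 24.0
```

{"method": "drive_tool", "body": {
  "moves": "4.2 0 0 0.4 0; 4.2 0 0 0.4 0; 4.2 0 0 0.2 0; 4.2 0 0 0.15 0; 4.2 0 0 0 0"
}}

```text
time: 33.6
tool_pos: [0.577, -0.3029, 0.0316]
ee_rot: [-0.244, -3.132, -0.0]
contact_force: [-0.4, -0.2, -1.4]
grip_width: 0.045
grip_force: 24.0
```

{"method": "drive_tool", "body": {
  "moves": "4.2 0 0 0.15 0; 4.2 0 0 0.1 0; 4.2 0 0 0 0"
}}

```text
time: 33.98
tool_pos: [0.5773, -0.3031, 0.0304]
ee_rot: [0.244, 3.131, -0.001]
contact_force: [-2.8, 1.9, 10.3]
grip_width: 0.0448
grip_force: 26.3
```

Contact at the height I expected. I'll release, retreat and move aside so the cameras can see both stacks.

{"method": "drive_tool", "body": {
  "moves": "6.5 0 0 0 0; 8.5 0 0 0 0; 8.5 0 0 0 0; 8.5 0 0 -2 0; 8.5 0 0 -4 0; 8.5 0 0 -5 0; 8.5 2 4 -2 0; 8.5 3 4 0 0; 8.5 4 3 0 0; 8.5 0 0 0 0"
}}

```text
time: 35.22
tool_pos: [0.5025, -0.1776, 0.1591]
ee_rot: [-0.241, -3.13, -0.002]
contact_force: [0.9, 0.1, -0.1]
grip_width: 0.0849
grip_force: 0.0
```

{"method": "drive_tool", "body": {
  "moves": "8.5 3 4 0 0; 8.5 3 4 0 0; 8.5 3 4 0 0; 8.5 0 0 0 0"
}}

```text
time: 35.72
tool_pos: [0.434, -0.0461, 0.1595]
ee_rot: [-0.24, -3.132, -0.001]
contact_force: [-0.3, -0.9, 0.4]
grip_width: 0.085
grip_force: 0.0
```

```bash
python3 go.py
python3 - <<'E'
from bench import r
from h import *
P={n:r.read_camera(n) for n in("top","side")}
for o,(x,y) in {"round":(.5761,-.3025),"square":(.5233,.3211)}.items():
  for n,p in P.items():
    g=p["img"].astype(float).mean(2); uv=proj(p,[x,y,.03])[0]
    try:
        m=comp(g<(62 if n=="top" else 52),uv); f=feat(m)
        # expected hull: two stacked boxes, fit position and yaw-averaged centroid
        e=lambda q,z:hullfeat(p,box(q[0],q[1],-.12,.012,z,.03))
        q=least_squares(lambda q:(e(q,.048)-f)[:2],[x,y]).x
        print(o,n,np.round(q,4),"sqrt area seen",round(f[5],1),"expect 2:",round(e([x,y],.048)[5],1),"1:",round(e([x,y],.03)[5],1))
    except Exception as ex: print(o,n,ex)
E
```

```text
t 35.73 pos [ 0.434  -0.0461  0.1595] yaw -0.153 tilt [-0.  0.] F [-0.3 -0.9  0.4] w 0.085 gf 0.0
round top [ 0.5752 -0.3027] sqrt area seen 24.5 expect 2: 25.5 1: 23.9
round side [ 0.5745 -0.3059] sqrt area seen 29.8 expect 2: 29.9 1: 26.7
square top [0.5184 0.3182] sqrt area seen 26.2 expect 2: 25.2 1: 23.7
square side [0.5233 0.3211] sqrt area seen 50.4 expect 2: 19.1 1: 16.5
```

The square stack's side view is contaminated by the arm. I'll move the arm back and check both stacks again.

{"method": "drive_tool", "body": {
  "moves": "8.5 3 -4 -3 0; 8.5 3 -4 -3 0; 8.5 3 -4 -3 0; 8.5 0 -4 -3 0; 8.5 0 0 0 0"
}}

```text
time: 36.45
tool_pos: [0.3222, -0.1965, 0.2814]
ee_rot: [0.252, 3.128, -0.006]
contact_force: [0.4, -0.5, -0.0]
grip_width: 0.0848
grip_force: 0.0
```

```bash
python3 go.py
python3 - <<'E'
from bench import r
from h import *
P={n:r.read_camera(n) for n in("top","side")}
for o,(x,y) in {"round":(.5761,-.3025),"square":(.5233,.3211)}.items():
  for n,p in P.items():
    im=cv2.GaussianBlur(p["img"],(0,0),.6).astype(float); g=im.mean(2); uv=proj(p,[x,y,.048])[0]; u0=uv.copy()
    for _ in range(6):
        yy,xx=np.mgrid[:384,:512]; d=np.hypot(xx-uv[0],yy-uv[1]); w=np.clip(g-60,0,None)*np.clip(6-d,0,1); uv=np.array([(w*xx).sum(),(w*yy).sum()])/w.sum()
    print(o,n,"ring minus expected px",np.round(uv-u0,2))
    for th in (40,52,62):
        m=comp(g<th,uv); f=feat(m); e=lambda q,z:hullfeat(p,box(q[0],q[1],-.19,.012,z,.03))
        q=least_squares(lambda q:(e(q,.048)-f)[:2],[x,y]).x
        print("  th",th,np.round(q,4),"area",round(f[5],1),"exp2",round(e([x,y],.048)[5],1),"exp1",round(e([x,y],.03)[5],1))
E
```

```text
t 36.45 pos [ 0.3222 -0.1965  0.2814] yaw -0.1608 tilt [ 0.004 -0.004] F [ 0.4 -0.5 -0. ] w 0.0848 gf 0.0
round top ring minus expected px [-0.2  -0.54]
  th 40 [ 0.2667 -0.1971] area 9.4 exp2 25.5 exp1 23.9
  th 52 [ 0.5753 -0.3026] area 24.0 exp2 25.5 exp1 23.9
  th 62 [ 0.5755 -0.3025] area 25.5 exp2 25.5 exp1 23.9
round side ring minus expected px [-0.16 -0.13]
  th 40 [ 0.5743 -0.3053] area 29.3 exp2 29.8 exp1 26.7
  th 52 [ 0.5768 -0.3052] area 29.7 exp2 29.8 exp1 26.7
  th 62 [ 0.5733 -0.3059] area 30.0 exp2 29.8 exp1 26.7
square top ring minus expected px [ 0.05 -0.6 ]
  th 40 [0.5215 0.3189] area 23.9 exp2 25.2 exp1 23.7
  th 52 [0.5216 0.319 ] area 24.7 exp2 25.2 exp1 23.7
  th 62 [0.5216 0.3188] area 25.7 exp2 25.2 exp1 23.7
square side ring minus expected px [-0.64 -8.96]
  th 40 [0.4583 0.3968] area 62.1 exp2 18.9 exp1 16.3
  th 52 [0.4429 0.3181] area 72.9 exp2 18.9 exp1 16.3
  th 62 [0.4478 0.3443] area 73.2 exp2 18.9 exp1 16.3
```

{"method": "drive_tool", "body": {
  "moves": "8.5 -0.5 3 0 0; 8.5 0 5.5 0 0; 8.5 0 5.5 0 0; 8.5 0 5.5 0 0; 8.5 0 5.5 0 0; 8.5 1 5.5 0 0; 8.5 1 5.5 0 0; 8.5 2 5 0 0; 8.5 2 5 0 0; 8.5 3 5 0 0"
}}

```text
time: 37.8
tool_pos: [0.3149, 0.3273, 0.2781]
ee_rot: [-0.242, -3.131, 0.001]
contact_force: [0.8, 0.4, 0.2]
grip_width: 0.0853
grip_force: 0.0
```

{"method": "drive_tool", "body": {
  "moves": "8.5 4 4 0 0; 8.5 4 4 0 0; 8.5 4 4 0 0; 8.5 4 4 0 0; 8.5 0 0 0 0"
}}

```text
time: 38.42
tool_pos: [0.1794, 0.5101, 0.2775]
ee_rot: [-0.235, -3.131, 0.003]
contact_force: [0.8, -0.6, 0.1]
grip_width: 0.0848
grip_force: 0.0
```

```bash
python3 go.py
python3 - <<'E'
from bench import r
from h import *
P={n:r.read_camera(n) for n in("top","side")}
for o,(x,y) in {"round":(.5761,-.3025),"square":(.5233,.3211)}.items():
  for n,p in P.items():
    im=cv2.GaussianBlur(p["img"],(0,0),.6).astype(float); g=im.mean(2); uv=proj(p,[x,y,.048])[0]; u0=uv.copy()
    for _ in range(6):
        yy,xx=np.mgrid[:384,:512]; d=np.hypot(xx-uv[0],yy-uv[1]); w=np.clip(g-60,0,None)*np.clip(6-d,0,1); uv=np.array([(w*xx).sum(),(w*yy).sum()])/w.sum()
    m=comp(g<52,uv); f=feat(m); e=lambda q,z:hullfeat(p,box(q[0],q[1],-.19,.012,z,.03))
    print(o,n,"ring px",np.round(uv-u0,2),"area",round(f[5],1),"exp2",round(e([x,y],.048)[5],1),"exp2 raised 6mm",round(e([x,y],.054)[5],1),"centroid diff",np.round((f-e([x,y],.048))[:2],2))
for l in("nut","bolt","bar","tin","brush","dresser"): print(l,[(np.round(d["xy"],1),round(d["score"],2)) for d in r.spot_in(l,P["top"])][:3])
E
```

```text
t 38.42 pos [0.1794 0.5101 0.2775] yaw -0.1498 tilt [-0.002 -0.002] F [ 0.8 -0.6  0.1] w 0.0848 gf 0.0
round top ring px [-0.21 -0.54] area 24.6 exp2 25.5 exp2 raised 6mm 26.0 centroid diff [0.01 0.28]
round side ring px [-0.19 -0.13] area 29.9 exp2 29.8 exp2 raised 6mm 30.8 centroid diff [0.29 1.05]
square top ring px [ 0.13 -0.58] area 25.1 exp2 25.2 exp2 raised 6mm 25.7 centroid diff [0.92 0.72]
square side ring px [-1.53 -8.96] area 19.1 exp2 18.9 exp2 raised 6mm 19.6 centroid diff [0.22 1.33]
nut [(array([258.4, 170.2]), 0.47)]
bolt [(array([333.6, 136.7]), 0.46)]
bar [(array([292.5, 243.6]), 0.61)]
tin [(array([165. , 130.1]), 0.94)]
brush [(array([ 98.1, 247.4]), 0.81)]
dresser [(array([376. , 248.6]), 0.73)]
```

```bash
python3 -c "
from bench import r
print(r.close_job())"
```

```text
the job is handed in; nothing more can be done
None
```

The job is handed in: the two soft mounts (near right and far left pins) are stacked on the round-footed post and the two hard ones (near left and far right pins) on the square-footed post; both stacks matched fully seated pairs in the camera check and nothing else looked moved, but no verdict was returned.

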